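# Set and lock the angle fence

## Robot

A 6-joint arm with a two-finger parallel gripper is mounted at the origin on the work surface. World frame = base frame: x ahead of the robot, y to its left, z up, the work surface at z = 0. Lengths are in mm, angles in rad, forces in N, time in s.
With the tool pointing down it reaches from about 325 to 875 mm from the base axis. Payload 4.4 kg.
Tool frame: the origin (TCP) lies midway between the tips of the shut fingers; the grasp point (between the pads) lies 19 mm behind it; z points along the fingers, y is the line along which they close (so a half turn about z gives the same grasp; the last joint's range is limited). The gripper opens to 85 mm and grips with 20 to 120 N. Pads are 22 mm wide; open, the fingers measure 114 mm over their backs; the gripper's body (76 mm by 85 mm) begins 54 mm behind the grasp point. The pads swing forward as they close: fully open they stand 13 mm farther back than shut.
Start: joints at [-1.444, 0.207, 1.542, -0, 1.393, -0.15], TCP at [157.123, -553.118, 231.282] pointing down, gripper open.
Joint ranges: [-2.73, 2.73], [-0.86, 2.22], [0.23, 2.46], [-1.11, 4.25], [0.08, 2.63], [-2.82, 2.82]. Speed limits (rad/s): [2.79, 2.79, 3.14, 3.14, 3.14, 3.14].

## Interface

Orientations are given as a rotation vector (axis times angle).
In Python, from workcell import monitor, vision, job_done gives the robot as it stands.
- The arm moves only by the shell command python3 -m jog 'ROWS' [FORCE]. ROWS is JSON, a list of rows, each a list of 5 numbers: the shift along the tool's x, y, z in units of 0.02 m (1.0 is 0.02 m), then the turn about the tool's z in units of 4 degrees (1.0 is 4 degrees), then the opening, from 0 (shut) to 1 (fully open). A call has 1 to 12 rows; each row shifts and turns the commanded pose from where the row before left it, along the tool's axes as they then stand; what a row does not reach is not made up. A row lasts 1/12 s, in which the tool goes at most 41.7 mm and 7.16 degrees, less where a joint would pass 70% of its speed; a pose out of reach is approached as far as the arm can. A call with a number of a shift or a turn outside -1 to 1 is refused whole. A call with a gripper value outside its range is refused whole. The fingers move at their own pace and stop on an object; FORCE is the grip in N (left out, the last holds). Time passes only in rows, so rows that do not move let the fingers close. It gives the time, the measured TCP pose, the force, the opening and the grip force at its end, in the units of the state.
- monitor.observe(): the state, without advancing time (a new reading comes with each control period).
- vision.camera(name): name is "scene" or "top"; returns (picture, depth): 400x640x3 uint8, red, green, blue; 400x640 float32, mm along the optical axis (not along the pixel's ray), 0 where there is no reading.
- vision.get_calibration(name): a dict with "vfov" (degrees; the focal length in pixels is half the picture's height over the tangent of half this angle, whatever the lens; pixels are square), "cx", "cy" (the principal point, pixels), "k1" (the pictures are not rectified: a ray, as slopes to the right and down, at radius r is drawn at 1 + k1 r^2 times it, then the intrinsics apply), "world_to_cam" (4x4, takes a point from world to camera coordinates). Camera axes: x right, y down, z forward; pixel columns grow to the right and rows downward; lengths in mm; the calibration is good to about 2 mm. A picture is of the moment at which its call begins. get_calibration takes no time and is no camera call.
- job_done(): hands the job in; it is judged then, once.
The state is a dict: "t": time; "q": joint angles; "dq": joint speeds; "joint_efforts": joint torques, N m; "tool_pos": TCP position; "tool_rot": TCP orientation; "wrist_force": force on the tool from outside, world axes, zero at the start; "moment": the same for the moment, N m; "opening": finger opening in mm; "finger_force": force on a finger pad.
Only numpy, scipy, OpenCV 4.12 (cv2) and the standard library are available. Lean on these libraries where they do the work, as an engineer would, in place of code of your own. Each camera call takes 0.05 s, during which the arm holds its last target. There are 200 camera calls.

## Task

Set up the angle jig for the next cut: push the swinging fence round with one fingertip until its red pointer points at the yellow pin, then push the red lock lever counter-clockwise (seen from above) until it is fully home against its stop, and move clear. Push gently, do not grip the fence or the lever, and do not shift the glue bottle, the tape measure or the wooden offcut that stand on the jig.

Things in the scene. Friction and masses are not known exactly. Their poses are not given: they have to be found in the camera images.
- jig: Plywood jig board fixed flat on the table, 300 x 500 x 18 mm, with a brass arc and black tick marks near its far side. Origin at the centre of its underside; x points away from the robot at zero yaw, y to the left, z up. Everything below stands on its top face, 18 mm above the table.
- fence_pivot (a point): Top of the fence's fixed vertical pivot: dark steel hub of 52 mm diameter, 32 mm high with a 20 mm brass cap to 44 mm, near the jig's robot-side edge (board frame x = -110 mm, y = 0). The point is 44 mm above the board's top. Its x axis points along the fence to the pointer, and turns with the fence.
- fence_tip (a point): End of the fence's red pointer, 205 mm from the pivot axis, 30 mm above the board's top. The fence is a straight bar 32 mm wide (aluminium core with a dark wood facing on each side) from 35 to 175 mm from the pivot axis, its underside 4 mm and its top 44 mm above the board's top; the thin red pointer runs on from 168 to 205 mm.
- fence (a joint): Fence angle in rad: 0 along the board's x axis, positive to the left (counter-clockwise from above), stops at -0.75 and 0.75. It turns about the vertical pivot, resists with about 0.25 N m of friction, and stays where it is left.
- yellow_pin: Yellow round pin fixed upright in the board, 18 mm diameter, 35 mm high, beyond the pointer's end (220 to 272 mm from the pivot axis), to the left or the right of the starting fence. Origin at the centre of its foot on the board's top. The fence never touches it. The fence points at it when the fence's centreline, prolonged, passes through the pin.
- blue_pin: Blue pin of the same size, on the other side; not the one to point at.
- lock_pivot (a point): Axis of the lock lever, at the right side of the board (board frame x = -30 mm, y = -170 mm): dark steel hub of 36 mm diameter, 54 mm high. The point is 46 mm above the board's top.
- lock_tip (a point): Outer end of the lock lever, 92 mm from its axis, 46 mm above the board's top (the top of the lever). The lever is a horizontal bar with a red grip 22 mm wide and 24 mm high (22 to 46 mm above the board's top), from 32 to 92 mm from the axis; a thinner 6 mm steel bar nearer in.
- lock (a joint): Lock lever angle in rad: 0 open (pointing to the board's right, 1.65 rad clockwise of the board's x axis seen from above), growing counter-clockwise to 1.30 at the closed stop (0.35 rad clockwise of the board's x axis). Friction about 0.15 N m; stays where left; starts at 0 to 0.25. Closing it does not stiffen the fence.
- offcut: Loose dark wood offcut standing upright on the left part of the board, 24 x 55 x 110 mm. Origin at the centre of its underside. Leave alone.
- glue: Loose white glue bottle with an orange cap, 44 mm diameter, 120 mm high, on the left part of the board. Origin at the centre of its underside. Leave alone.
- tape: Loose yellow and black tape measure, 55 x 34 x 45 mm, on the far right part of the board. Origin at the centre of its underside. Leave alone.

How it is judged (in metres and radians):
On the way, in this order (a step that is already met when the one before it is completed fails the run):
1. the fence points at the yellow pin and rests there, the lock lever still open (y of yellow_pin in the frame of fence_pivot between -0.009 and 0.009 m and velocity of joint fence between -0.03 and 0.03 rad/s and value of joint lock below 0.6 rad), for 0.2 s.
2. the lock lever is home against its stop, the fence still pointing at the yellow pin (y of yellow_pin in the frame of fence_pivot between -0.009 and 0.009 m and value of joint lock above 1.2 rad), for 0.2 s.
At the end, for the whole second after the job is handed in: The fence's centreline, prolonged, passes through the yellow pin (within 9 mm of its axis), the fence at rest; the lock lever is within 0.1 rad of its closed stop (joint above 1.2); the offcut, glue bottle and tape measure are within 15 mm of where they began (all of step 2 and velocity of joint fence between -0.03 and 0.03 rad/s and distance of each of offcut, glue, tape from where it was at the start of the episode below 0.015 m); the robot touches nothing.
It fails at once if the fence is gripped (fingers press on both its sides at once) (contact force between the fingers and fence_c3 above 1.5 N and contact force between the fingers and fence_c4 above 1.5 N).
It fails at once if the lever is gripped (fingers press on both its sides at once) (contact force between the fingers and lock_c2 above 1.5 N and contact force between the fingers and lock_c3 above 1.5 N).
It fails at once if the fence is pushed harder than 30 N (contact force between the fingers and fence_c3 above 30 N or contact force between the fingers and fence_c4 above 30 N).
It fails at once if the lever is pushed harder than 40 N (contact force between the fingers and lock_c2 above 40 N or contact force between the fingers and lock_c3 above 40 N).
It fails at once if a bystander is shifted more than 15 mm or lifted or tipped over (distance of any of offcut, glue, tape from where it was at the start of the episode above 0.015 m or angle between any of offcut, glue, tape's own z axis and vertical above 0.5 rad).
It also fails if it takes over 64 s, if anything falls off the work surface, if the arm or the gripper's body presses on something with over 40 N, if the wrist force passes 120 N, or if a joint passes its speed limit or range.

## Working session

There is one attempt and no reset: what is moved stays moved. The work goes in short steps, Python scripts to look and compute and a shell command to move; the robot and the scene stay as the last step left them, time stands still between calls to the robot, and variables do not carry over. Pictures are saved under pics/ and viewed, at most 10 in all, crops included, and the job is handed in when it is done.

```bash
mkdir -p pics; cat > h.py <<'E'
import numpy as np, cv2
from workcell import monitor, vision
def cal(n):
    c=vision.get_calibration(n); f=200/np.tan(np.radians(c["vfov"])/2)
    return c,f,np.array(c["world_to_cam"])
def ray(n,px):
    c,f,T=cal(n); p=np.atleast_2d(px).astype(float)
    d=(p-[c["cx"],c["cy"]])/f; s=d.copy()
    for _ in range(20): s=d/(1+c["k1"]*(s**2).sum(1,keepdims=True))
    R=T[:3,:3]; o=-R.T@T[:3,3]
    return o,np.c_[s,np.ones(len(s))]@R
def onplane(n,px,z):
    o,d=ray(n,px); return o+d*((z-o[2])/d[:,2:])
def snap(n,name):
    im,dep=vision.camera(n); cv2.imwrite(f"pics/{name}.png",im[:,:,::-1]); np.savez(f"pics/{name}.npz",im=im,dep=dep); return im,dep
E
python3 - <<'E'
from h import *
for n in("top","scene"):
    snap(n,n+"0"); c,f,T=cal(n); print(n,f,c["k1"],(-T[:3,:3].T@T[:3,3]).round())
s=monitor.observe(); print(s["t"],s["tool_pos"],s["tool_rot"],s["wrist_force"])
E
```

```text
top 393.55457266527605 0.021594463971744613 [557.  21. 861.]
scene 497.97864027939943 0.04544293883756694 [1429. -218.  720.]
0.1 [ 157.00203657 -552.43876324  230.21255586] [-3.10946687e+00 -4.33052742e-01 -3.17873600e-05] [ 0.31301343  0.51946439 -0.21098086]
```

View pics/top0.png

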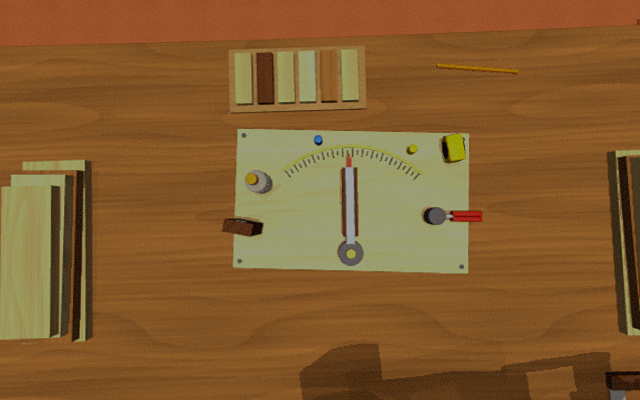

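View pics/scene0.png

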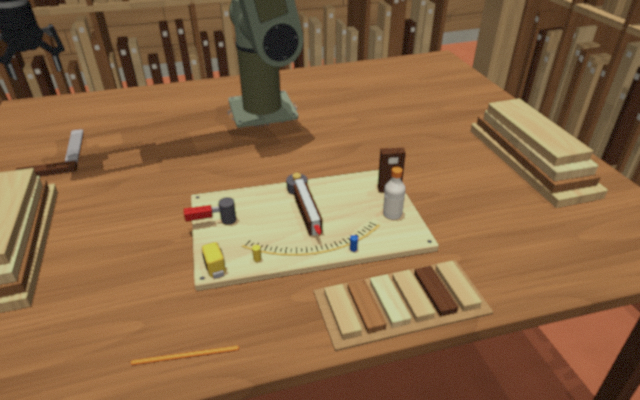

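The top view shows the fence pivot at about (351,253), the pointer tip at (348,157) and the yellow pin at (412,149), on the right. The lever runs from (434,216) to (482,216), and the tape is at (454,148). The glue and offcut are on the far left. Next I'll get metric positions.

```bash
cat > m.py <<'E'
from h import *
def blobs(im,lo,hi,roi,mn=5):
    h=cv2.cvtColor(im,cv2.COLOR_RGB2HSV); m=cv2.inRange(h,lo,hi); k=np.zeros_like(m); x0,y0,x1,y1=roi; k[y0:y1,x0:x1]=255
    m&=k; n,l,st,c=cv2.connectedComponentsWithStats(m)
    return [(c[i],st[i,4],np.argwhere(l==i)[:,::-1]) for i in range(1,n) if st[i,4]>=mn]
def measure(im):
    r={}
    b=max(blobs(im,(20,140,90),(35,255,255),(395,140,425,160)),key=lambda t:t[1]); r["pin"]=onplane("top",b[0],18+33)[0]
    b=max(blobs(im,(20,100,90),(35,255,255),(338,240,364,266)),key=lambda t:t[1]); r["piv"]=onplane("top",b[0],18+44)[0]
    h=cv2.cvtColor(im,cv2.COLOR_RGB2HSV); 
    red=cv2.inRange(h,(0,170,90),(6,255,255))|cv2.inRange(h,(172,170,90),(180,255,255))
    red[:125]=0;red[280:]=0;red[:,:235]=0;red[:,500:]=0
    n,l,st,c=cv2.connectedComponentsWithStats(red)
    for i in range(1,n):
        if st[i,4]<6: continue
        P=onplane("top",np.argwhere(l==i)[:,::-1],18+(46 if st[i,4]>150 else 33))
        if st[i,4]>150: r["lev"]=P.mean(0); r["levmin"]=P.min(0); r["levmax"]=P.max(0); r["levrect"]=cv2.minAreaRect(P[:,:2].astype(np.float32))
        else: r["ptr%d"%i]=P.mean(0); 
    return r
E
python3 - <<'E'
from m import *
np.set_printoptions(precision=1,suppress=True)
im=np.load("pics/top0.npz")["im"]; r=measure(im)
for k,v in r.items(): print(k,v)
hs=onplane("top",[(244,135),(463,136),(461.5,267),(239.5,261)],18);print("screws",hs)
print("lock hub",onplane("top",(434,216),72),"tape",onplane("top",(454,148),63))
h=cv2.cvtColor(im,cv2.COLOR_RGB2HSV); m=cv2.inRange(h,(0,0,150),(180,60,255)); m[:165]=0;m[242:]=0;m[:,:330]=0;m[:,370:]=0
P=onplane("top",np.argwhere(m)[:,::-1],62); 
print("pixels fence",len(P), cv2.fitLine(P[:,:2].astype(np.float32),cv2.DIST_HUBER,0,.01,.01).ravel())
c=cv2.resize(im[120:290,225:500],None,fx=2.9,fy=2.9,interpolation=cv2.INTER_CUBIC);cv2.imwrite("pics/crop.png",c[:,:,::-1])
E
```

```text
pin [ 691.4 -140.2   51. ]
piv [480.1  -5.2  62. ]
ptr2 [666.4  -7.3  51. ]
lev [ 548.9 -241.6   64. ]
levmin [ 537.6 -269.4   64. ]
levmax [ 559.2 -212.9   64. ]
levrect ((548.3298950195312, -241.14520263671875), (56.01010513305664, 20.054922103881836), 88.33501434326172)
screws [[ 736.8  215.5   18. ]
 [ 719.3 -255.5   18. ]
 [ 440.8 -239.7   18. ]
 [ 466.3  230.2   18. ]]
lock hub [[ 550.3 -173.4   72. ]] tape [[ 686.7 -221.6   63. ]]
pixels fence 543 [  1.   -0.  578.9  -6.5]
```

View pics/crop.png

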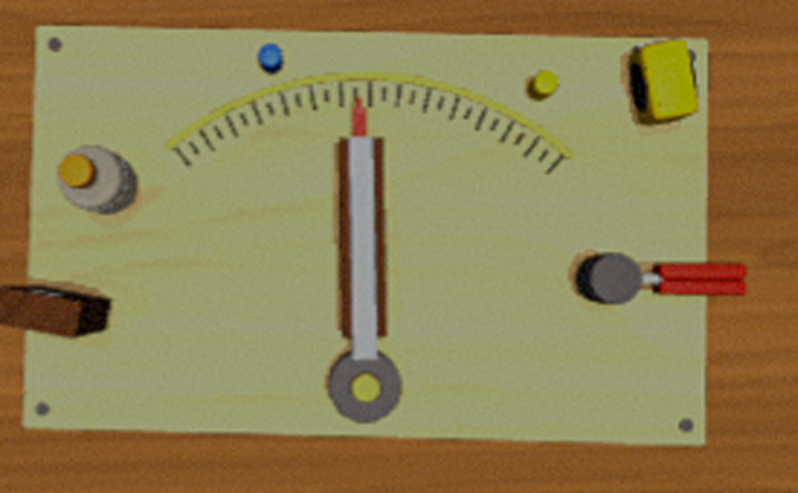

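The fence is at about 0 rad and the pin lies at about -0.57 rad from the pivot (480,-5), so I'll push clockwise from the left side. First I'll shut the fingers, square the tool to the world axes and travel over.

```bash
python3 -m jog '[[0,0,0,1,0],[0,0,0,1,0],[0,0,0,1,0],[0,0,0,1,0],[0.74,-1,0,0,0],[0.74,-1,0,0,0],[0.74,-1,0,0,0],[0.74,-1,0,0,0],[0.74,-1,0,0,0],[0.74,-1,0,0,0],[0.74,-1,0,0,0],[0.74,-1,0,0,0]]' 20
python3 -m jog '[[0.74,-1,0,0,0],[0.74,-1,0,0,0],[0.74,-1,0,0,0],[0.74,-1,0,0,0],[0.74,-1,0,0,0],[0.74,-1,0,0,0],[0.74,-1,0,0,0],[0.74,-1,0,0,0],[0.74,-1,0,0,0],[0.74,-1,0,0,0],[0.74,-1,0,0,0],[0.74,-1,0,0,0]]'
```

```text
t: 1.1
tool_pos: [276.3, -391.9, 230.7]
tool_rot: [-3.141, 0.004, 0.001]
wrist_force: [-0.2, -0.5, -0.1]
opening: 0.0
finger_force: 0.0
t: 2.1
tool_pos: [454.3, -152.5, 230.8]
tool_rot: [-3.141, 0.004, 0.001]
wrist_force: [1.2, 0.3, 1.0]
opening: 0.0
finger_force: 0.0
```

```bash
python3 -m jog '[[0.7,-1,0,0,0],[0.7,-1,0,0,0],[0.7,-1,0,0,0],[0.7,-1,0,0,0],[0.7,-1,0,0,0],[0.7,-1,0,0,0],[0.7,-1,0,0,0],[0.7,-1,0,0,0],[0.7,-1,0,0,0],[0.7,-1,0,0,0],[0.8,-0.6,0,0,0],[0,0,0,0,0]]'
python3 -m jog '[[0,0,1,0,0],[0,0,1,0,0],[0,0,1,0,0],[0,0,1,0,0],[0,0,1,0,0],[0,0,1,0,0],[0,0,1,0,0],[0,0,1,0,0],[0,0,0.8,0,0],[0,0,0.5,0,0],[0,0,0.3,0,0],[0,0,0,0,0]]'
```

```text
t: 3.1
tool_pos: [612.2, 60.3, 230.5]
tool_rot: [-3.14, -0.001, -0.001]
wrist_force: [0.0, 0.6, 0.0]
opening: 0.1
finger_force: 0.0
t: 4.1
tool_pos: [609.2, 57.5, 37.7]
tool_rot: [-3.142, 0.004, 0.005]
wrist_force: [-0.3, 0.2, -0.4]
opening: 0.1
finger_force: 0.0
```

```bash
python3 -m jog '[[0,0.5,0,0,0],[0,0.5,0,0,0],[0,0.25,0,0,0],[0,0.25,0,0,0],[0,0.25,0,0,0],[0,0.25,0,0,0],[0,0.25,0,0,0],[0,0.25,0,0,0],[0,0.25,0,0,0],[0,0.25,0,0,0],[0,0.25,0,0,0],[0,0.25,0,0,0]]'
python3 -m jog '[[0,0.25,0,0,0],[0,0.25,0,0,0],[0,0.2,0,0,0],[0,0.2,0,0,0],[0,0.2,0,0,0],[0,0,0,0,0],[0,0,0,0,0]]'
python3 - <<'E'
from m import *
np.set_printoptions(precision=1,suppress=True)
im,_=snap("top","top1"); r=measure(im)
for k,v in r.items(): print(k,v)
E
```

```text
t: 5.1
tool_pos: [609.7, -12.5, 39.0]
tool_rot: [-3.141, 0.004, 0.003]
wrist_force: [-0.6, 2.3, 0.3]
opening: 0.2
finger_force: 1.1
t: 5.68
tool_pos: [610.7, -35.1, 39.4]
tool_rot: [3.14, -0.004, 0.001]
wrist_force: [-0.2, 0.0, 0.1]
opening: 0.2
finger_force: 0.0
pin [ 696.9 -141.8   51. ]
piv [480.2  -5.6  62. ]
lev [ 548.9 -241.1   64. ]
levmin [ 537.6 -269.3   64. ]
levmax [ 559.2 -211.    64. ]
levrect ((548.3596801757812, -240.1457977294922), (57.933353424072266, 20.05344581604004), 88.33486938476562)
```

View pics/top1.png

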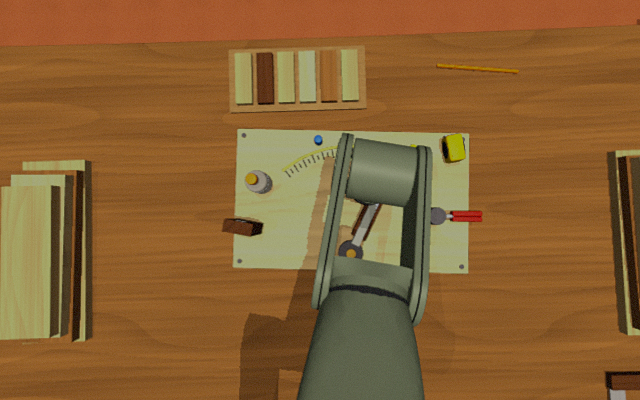

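The arm hides the pointer but shows the inner bar, from (351,253) to about (371,208). I'll get the angle from the aluminium strip in the top view and from the pointer in the scene view.

```bash
cat > a.py <<'E'
from m import *
import sys
tag=sys.argv[1]
im,_=snap("top","t"+tag); sc,_=snap("scene","s"+tag)
piv=np.array([480.1,-5.3])
h=cv2.cvtColor(im,cv2.COLOR_RGB2HSV); m=cv2.inRange(h,(0,0,140),(180,45,255)); m[:180]=0;m[244:]=0;m[:,:345]=0;m[:,420:]=0
n,l,st,c=cv2.connectedComponentsWithStats(m); i=1+np.argmax(st[1:,4])
P=onplane("top",np.argwhere(l==i)[:,::-1],62)[:,:2]; v=P.mean(0)-piv
vx,vy,x0,y0=cv2.fitLine(P.astype(np.float32),cv2.DIST_HUBER,0,.01,.01).ravel()
print("top strip n",len(P),"angle via pivot",np.arctan2(v[1],v[0]).round(3),"fit",round(float(np.arctan(vy/vx)),3))
def red(lo):
    hs=cv2.cvtColor(sc,cv2.COLOR_RGB2HSV); r=cv2.inRange(hs,(0,150,80),(6,255,255))|cv2.inRange(hs,(172,150,80),(180,255,255))
    r[:150]=0;r[290:]=0;r[:,:235]=0;r[:,440:]=0; return np.argwhere(r)[:,::-1]
R=red(0)
if len(R): p=onplane("scene",R,18+33)[:,:2]; v=p.mean(0)-piv; print("scene ptr n",len(R),p.mean(0).round(1),np.arctan2(v[1],v[0]).round(3))
hs=cv2.cvtColor(sc,cv2.COLOR_RGB2HSV); y=cv2.inRange(hs,(20,150,90),(35,255,255)); y[:238]=0;y[268:]=0;y[:,:244]=0;y[:,270:]=0
Y=np.argwhere(y)[:,::-1]; n,l,st,c=cv2.connectedComponentsWithStats(y); i=1+np.argmax(st[1:,4]); x,yy,w,hh,_=st[i]
print("pin px",st[i]); q=onplane("scene",[(x+(w-1)/2,yy+3)],53)[0]; v=q[:2]-piv; print("pin scene",q.round(1),np.arctan2(v[1],v[0]).round(3))
o,d=ray("scene",[(x+(w-1)/2,yy+hh/2)]); print("pin ray az",np.arctan2(d[0,1],d[0,0]).round(3),o.round(1))
# pin circle in first top image
h0=cv2.cvtColor(np.load("pics/top0.npz")["im"],cv2.COLOR_RGB2HSV); k=cv2.inRange(h0[140:160,400:425],(20,140,60),(35,255,255)); print(k//255)
cv2.imwrite("pics/c"+tag+".png",cv2.resize(sc[160:300,170:440],None,fx=2.9,fy=2.9,interpolation=cv2.INTER_CUBIC)[:,:,::-1])
E
python3 a.py 2
```

```text
top strip n 132 angle via pivot -0.478 fit -0.583
scene ptr n 41 [648.7 -90.9] -0.47
pin px [253 247   8  14  76]
pin scene [ 700.3 -140.1   53. ] -0.549
pin ray az 3.037 [1429.2 -217.7  719.6]
[[0 0 0 0 0 0 0 0 0 0 0 0 0 0 0 0 0 0 0 0 0 0 0 0 0]
 [0 0 0 0 0 0 0 0 0 0 0 0 0 0 0 0 0 0 0 0 0 0 0 0 0]
 [0 0 0 0 0 0 0 0 0 0 0 0 0 0 0 0 0 0 0 0 0 0 0 0 0]
 [0 0 0 0 0 0 0 0 0 0 0 0 0 0 0 0 0 0 0 0 0 0 0 0 0]
 [0 0 0 0 0 0 0 0 0 0 0 0 1 1 1 0 0 0 0 0 0 0 0 0 0]
 [0 0 0 0 0 0 0 0 0 0 1 1 1 1 1 1 0 0 0 0 0 0 0 0 0]
 [0 0 0 0 0 0 0 0 0 1 1 1 1 1 1 1 1 0 0 0 0 0 0 0 0]
 [0 0 0 0 0 0 0 0 1 1 1 1 1 1 1 1 1 0 0 0 0 0 0 0 0]
 [0 0 0 0 0 0 0 0 1 1 1 1 1 1 1 1 1 0 0 0 0 0 0 0 0]
 [0 0 0 0 0 0 0 1 1 1 1 1 1 1 1 1 1 0 0 0 0 0 0 0 0]
 [0 0 0 0 0 0 0 1 1 1 1 1 1 1 1 1 1 0 0 0 0 0 0 0 0]
 [0 0 0 0 0 0 0 1 1 1 1 1 1 1 1 1 0 0 0 0 0 0 0 0 0]
 [0 0 0 0 0 0 0 1 1 0 1 1 1 1 1 0 0 0 0 0 0 0 0 0 0]
 [0 0 0 0 0 0 0 0 1 1 1 1 1 1 0 0 0 0 0 0 0 0 0 0 0]
 [0 0 0 0 0 0 0 0 0 0 1 1 0 0 0 0 0 0 0 0 0 0 0 0 0]
 [0 0 0 0 0 0 0 0 0 0 0 0 0 0 0 0 0 0 0 0 0 0 0 0 0]
 [0 0 0 0 0 0 0 0 0 0 0 0 0 0 0 0 0 0 0 0 0 0 0 0 0]
 [0 0 0 0 0 0 0 0 0 0 0 0 0 0 0 0 0 0 0 0 0 0 0 0 0]
 [1 0 0 0 0 0 0 0 0 0 0 0 0 0 0 0 0 0 0 0 0 0 0 0 0]
 [1 1 1 1 0 0 0 0 0 0 0 0 0 0 0 0 0 0 0 0 0 0 0 0 0]]
```

View pics/c2.png

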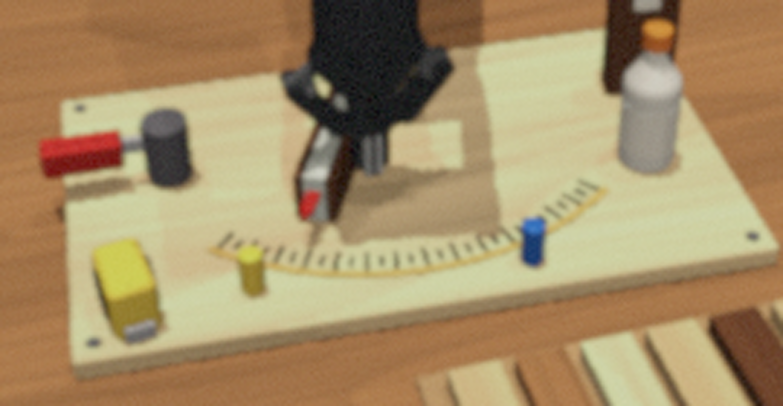

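The crop shows the red pointer short of the yellow pin, with the fingers on the fence's left side. The fence is at about -0.474 rad and the target is about -0.557 rad, so the fingers have roughly 12 mm still to push.

```bash
python3 -m jog '[[0,0.15,0,0,0],[0,0.15,0,0,0],[0,0.15,0,0,0],[0,0.1,0,0,0],[0,0.05,0,0,0],[0,0,0,0,0],[0,0,0,0,0]]'; python3 a.py 3 | head -5
```

```text
t: 6.42
tool_pos: [610.4, -46.6, 39.3]
tool_rot: [3.141, -0.004, 0.0]
wrist_force: [-0.2, 0.3, -0.6]
opening: -0.2
finger_force: 0.3
top strip n 152 angle via pivot -0.541 fit -0.575
scene ptr n 39 [ 642.5 -102.7] -0.54
pin px [253 247   8  14  75]
pin scene [ 700.3 -140.1   53. ] -0.549
pin ray az 3.037 [1429.2 -217.7  719.6]
```

```bash
python3 -m jog '[[0,0.05,0,0,0],[0,0.05,0,0,0],[0,0,0,0,0],[0,0,0,0,0],[0,0,0,0,0],[0,-0.5,0,0,0],[0,-0.5,0,0,0],[0,0,-1,0,0],[0,0,-1,0,0],[0,0,-1,0,0],[0,0,-1,0,0],[0,0,-1,0,0]]'
python3 -m jog '[[-0.5,1,0,0,0],[-0.5,1,0,0,0],[-0.5,1,0,0,0],[-0.5,1,0,0,0],[-0.5,1,0,0,0],[-0.5,1,0,0,0],[-0.5,1,0,0,0],[-0.5,1,0,0,0],[-0.5,1,0,0,0],[-0.5,1,0,0,0],[-0.5,1,0,0,0],[0,0,0,0,0]]'; python3 a.py 4 | head -5; python3 -c "
from m import *
r=measure(np.load('pics/t4.npz')['im'])
for k in r: print(k,r[k])"
```

```text
t: 7.52
tool_pos: [610.4, -27.4, 140.3]
tool_rot: [3.141, -0.002, 0.0]
wrist_force: [-0.7, -1.1, 0.2]
opening: 0.0
finger_force: 0.0
t: 8.52
tool_pos: [498.8, -250.7, 139.6]
tool_rot: [3.139, -0.008, -0.001]
wrist_force: [-0.3, -0.3, 0.3]
opening: 0.2
finger_force: 0.0
top strip n 554 angle via pivot -0.555 fit -0.558
scene ptr n 38 [ 640.7 -103.3] -0.548
pin px [253 247   8  15  75]
pin scene [ 700.3 -140.1   53. ] -0.549
pin ray az 3.037 [1429.2 -217.7  719.6]
pin [ 691.35541812 -140.37690194   51.        ]
piv [480.16589595  -5.31591074  62.        ]
ptr1 [ 641.52005245 -103.89666911   51.        ]
lev [ 548.40700347 -242.00705236   64.        ]
levmin [ 537.63591736 -269.33332746   64.        ]
levmax [ 559.04237389 -212.91828178   64.        ]
levrect ((548.3241577148438, -241.12591552734375), (55.971961975097656, 20.06709861755371), 88.33521270751953)
```

View pics/t4.png

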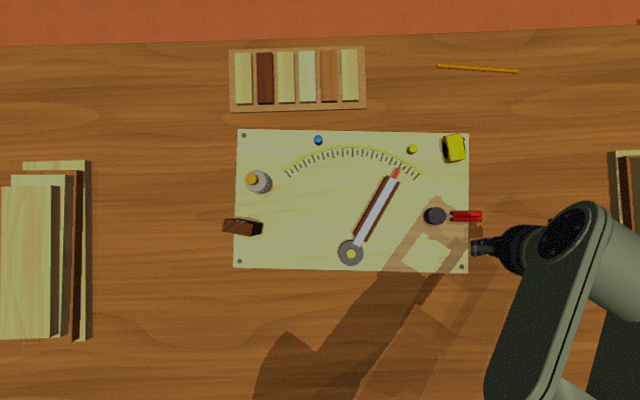

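The top view now shows the fence, with its pointer at (396,171), in line with the yellow pin at (412,149). Fence and pin angles agree within about 8 mrad in both views. Next is the lever: I'll descend on its robot side and push in +x along its arc.

```bash
python3 -m jog '[[0,0,1,0,0],[0,0,1,0,0],[0,0,1,0,0],[0,0,1,0,0],[0,0,0.8,0,0],[0,0,0,0,0],[0.5,0,0,0,0],[0.25,0,0,0,0],[0.25,0,0,0,0],[0.25,0,0,0,0],[0.25,0,0,0,0],[0.25,0,0,0,0]]'
python3 -m jog '[[0.25,0,0,0,0],[0.25,0,0,0,0],[0.25,0,0,0,0],[0.25,0,0,0,0],[0.25,0,0,0,0],[0.25,0,0,0,0],[0.25,-0.1,0,0,0],[0.25,-0.1,0,0,0],[0,0,0,0,0]]'
```

```text
t: 9.62
tool_pos: [535.3, -248.7, 44.1]
tool_rot: [3.14, -0.003, -0.0]
wrist_force: [-2.9, -1.8, 2.0]
opening: -0.2
finger_force: 1.6
t: 10.37
tool_pos: [576.0, -243.7, 43.0]
tool_rot: [3.142, -0.003, 0.002]
wrist_force: [-1.0, -0.5, 0.1]
opening: -0.0
finger_force: 0.4
```

```bash
python3 -m jog '[[0.25,-0.1,0,0,0],[0.25,-0.1,0,0,0],[0.2,-0.1,0,0,0],[0.2,-0.15,0,0,0],[0.15,-0.1,0,0,0],[0,0,0,0,0]]'
python3 -m jog '[[0.1,-0.1,0,0,0],[0.1,-0.1,0,0,0],[0,0,0,0,0]]'
python3 - <<'E'
from m import *
r=measure(snap("top","t5")[0])
for k in r: print(k,r[k])
E
python3 a.py 6|head -2
```

```text
t: 10.87
tool_pos: [597.2, -232.8, 43.6]
tool_rot: [3.141, -0.003, 0.003]
wrist_force: [-1.6, -0.4, 0.1]
opening: -0.2
finger_force: 0.3
t: 11.12
tool_pos: [600.5, -228.9, 43.5]
tool_rot: [3.141, -0.004, 0.001]
wrist_force: [-1.4, -0.9, 0.5]
opening: -0.1
finger_force: 0.6
pin [ 691.20190282 -140.61902657   51.        ]
piv [479.99362079  -5.35954767  62.        ]
ptr1 [ 641.2092005  -103.42443467   51.        ]
ptr2 [ 627.41424748 -215.29240539   51.        ]
ptr3 [ 585.95562558 -199.19554386   51.        ]
top strip n 561 angle via pivot -0.554 fit -0.56
scene ptr n 39 [ 640.8 -103.5] -0.549
```

View pics/c6.png

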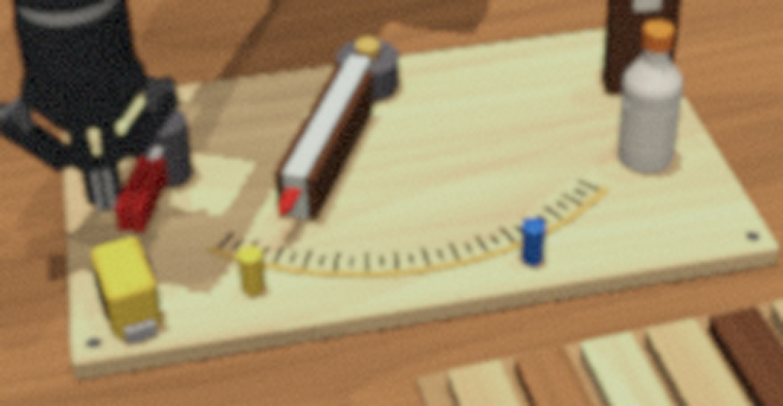

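The lever, at crop (140,190), has nearly closed. I'll nudge it along its normal until the force rises at the stop.

```bash
for i in 1; do python3 -m jog '[[0.05,-0.1,0,0,0],[0.05,-0.1,0,0,0],[0,0,0,0,0]]'|grep -E 'pos|force'; python3 -m jog '[[0.05,-0.1,0,0,0],[0.05,-0.1,0,0,0],[0,0,0,0,0]]'|grep -E 'pos|force'; fi 2>/dev/null; done
```

```text
bash: syntax error near unexpected token `fi'
bash: `for i in 1; do python3 -m jog '[[0.05,-0.1,0,0,0],[0.05,-0.1,0,0,0],[0,0,0,0,0]]'|grep -E 'pos|force'; python3 -m jog '[[0.05,-0.1,0,0,0],[0.05,-0.1,0,0,0],[0,0,0,0,0]]'|grep -E 'pos|force'; fi 2>/dev/null; done'
```

```bash
python3 -m jog '[[0.05,-0.1,0,0,0],[0.05,-0.1,0,0,0],[0,0,0,0,0]]'|grep -E 'pos|force'; python3 -m jog '[[0.05,-0.1,0,0,0],[0,-0.05,0,0,0],[0,0,0,0,0]]'|grep -E 'pos|force'
```

```text
tool_pos: [601.3, -227.8, 43.6]
wrist_force: [-4.4, -7.8, 0.3]
finger_force: 4.1
tool_pos: [601.3, -227.4, 43.6]
wrist_force: [-6.8, -13.1, -0.9]
finger_force: 7.4
```

The force has risen to 15 N and the tool has stalled, so the lever is on its stop. I'll back off, rise clear and check.

```bash
python3 -m jog '[[0,0,0,0,0],[0,0,0,0,0],[0,0,0,0,0],[-0.3,0.5,0,0,0],[-0.5,0.5,0,0,0],[-0.5,0.5,0,0,0],[0,0,-1,0,0],[0,0,-1,0,0],[0,0,-1,0,0],[0,0,-1,0,0],[0,0,-1,0,0],[0,0,-1,0,0]]'
python3 -m jog '[[-1,1,0,0,0],[-1,1,0,0,0],[-1,1,0,0,0],[-1,1,0,0,0],[-1,1,0,0,0],[-1,1,0,0,0],[-1,1,0,0,0],[0,1,0,0,0],[0,1,0,0,0],[0,0,0,0,0],[0,0,0,0,0]]'
python3 a.py 7|head -4
python3 - <<'E'
from m import *
im=np.load("pics/t7.npz")["im"]; r=measure(im)
for k in r: print(k,r[k])
v=r["lev"][:2]-[552,-178] if "lev" in r else 0; print(v, v is not 0 and np.arctan2(v[1],v[0])+.047)
a=np.load("pics/top0.npz")["im"]
b=np.vstack([x[120:290,225:500] for x in(a,im)]); cv2.imwrite("pics/cmp.png",cv2.resize(b,None,fx=1.75,fy=1.75)[:,:,::-1])
E
```

```text
t: 12.77
tool_pos: [576.1, -252.1, 164.1]
tool_rot: [-3.141, 0.004, -0.0]
wrist_force: [0.8, -0.7, -0.4]
opening: 0.2
finger_force: 0.0
t: 13.68
tool_pos: [435.6, -432.4, 163.1]
tool_rot: [-3.141, 0.007, -0.001]
wrist_force: [0.3, -0.1, 0.4]
opening: -0.0
finger_force: 0.0
top strip n 551 angle via pivot -0.555 fit -0.558
scene ptr n 40 [ 640.7 -103.7] -0.549
pin px [253 246   8  15  78]
pin scene [ 697.4 -139.6   53. ] -0.554
pin [ 691.31548197 -140.37937528   51.        ]
piv [480.05193545  -5.27433517  62.        ]
ptr1 [ 641.17892236 -103.66517724   51.        ]
lev [ 608.06177173 -202.78750669   64.        ]
levmin [ 579.68362577 -220.93129847   64.        ]
levmax [ 636.20996579 -182.8899322    64.        ]
levrect ((607.9619750976562, -202.77357482910156), (20.539979934692383, 57.81819152832031), 66.92847442626953)
[ 56.06177173 -24.78750669] -0.36930365076635124<stdin>:4: SyntaxWarning: "is not" with 'int' literal. Did you mean "!="?
```

View pics/cmp.png

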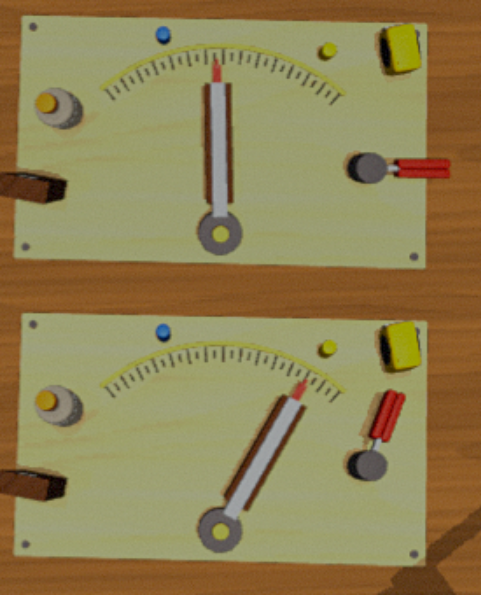

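The before/after comparison shows the fence aligned with the yellow pin. The lever is at -0.356 rad from the board's x axis, against -0.35 at the stop. The bystanders have not moved and the arm is clear.

```bash
python3 -c "
from workcell import job_done
print(job_done())"
```

```text
the job is handed in; nothing more can be done
None
```

I handed the job in at about 14 s of the 64 s allowed: the fence points at the yellow pin to within about 2 mm by the cameras (9 mm allowed), the lock lever is home on its stop, the glue, tape and offcut look unmoved, and the arm is clear; no verdict was returned.

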